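# Probe a coated panel at two marks on an x-y stage

### The job

Check the coated panel at its two marks, first the red and then the yellow: each time slide the carriage by its black handle until that mark is right under the probe's tip, then let go and push the probe's red cap down until you feel the tip bear gently on the mark (about 7 N on top of the cap's own return spring, never more than 15 N), hold it for half a second and let it come up again. The tip's length is not known, so feel for the panel. At the end leave the yellow mark under the raised probe, and leave the bottle, beaker and jar alone.

Things in the scene. Friction and masses are not known exactly. Their poses are not given: they have to be found in the camera images.
- stage: grey base plate of the x-y stage, 285 x 240 x 16 mm, fixed, with a column at the back (30 mm thick, 186 mm high, 143 mm along its +x) and an arm (118 to 158 mm up) that holds the probe. Origin on the worktop right under the probe; its x (away from the robot) and y axes are the directions of the two stacked slides, +-48 mm each, 2.5 N friction, which stay where left
- panel: white coated panel, 114 x 126 x 8 mm, fixed in the carriage and moving with it; origin at the centre of its underside, which is 60 mm above the worktop; its top face is 68 mm above the worktop. Axes as the stage
- handle (a point): gripping point on the axis of the carriage's black upright handle post (round, 26 mm diameter, from 66 to 146 mm above the worktop), 125 mm above the worktop, 180 mm to the -y side of the panel's centre in the stage's axes. Grip it from above at any yaw. Moving it in x and y moves carriage, panel and marks by the same amount
- pointer (a point): lower end of the guide bush (36 mm diameter) of the probe, on the probe's vertical axis, 118 mm above the worktop; fixed to the stage. The tip comes down exactly along this axis
- probe: hand-pressed probe: pushing its red cap slides it straight down, up to 46 mm; it springs back. Origin: centre of the top face of the red cap (44 mm diameter), 216 mm above the worktop when up. Return spring 4 to 5 N all the way. The tip (8 mm thick) has its own spring: once it meets the panel the force rises 1.5 N per mm. It meets it after 15 to 33 mm of travel, different each time
- mark_red (a point): centre of the red mark, a disc of 16 mm diameter on the panel's top face, 68 mm above the worktop. In the panel's lane 27 mm to the +x side of its centre, anywhere up to 34 mm to either side in y
- mark_yellow (a point): centre of the (amber) yellow mark, alike, in the lane 27 mm to the -x side of the panel's centre
- bottle_red: bystander: clear bottle with red cap, 70 mm diameter, 142 mm high, loose; origin at the centre of its underside
- beaker: bystander: clear plastic beaker, 72 mm diameter, 85 mm high, loose; origin at the centre of its underside
- filter_jar: bystander: white jar with green lid, 62 mm diameter, 89 mm high, loose; origin at the centre of its underside

How it is judged:
On the way, in this order (a step that is already met when the one before it is completed fails the run):
1. the probe's tip bears on the red mark with more than 3 N (horizontal distance between mark_red and pointer below 0.006 m and contact force between probe and panel above 3 N), for 0.25 s.
2. then the tip bears on the yellow mark with more than 3 N (horizontal distance between mark_yellow and pointer below 0.006 m and contact force between probe and panel above 3 N), for 0.25 s.
At the end, for the whole second after the job is handed in: The yellow mark's centre is within 6 mm of the probe's axis, the probe is up again (within 5 mm), and the carriage is at rest (horizontal distance between mark_yellow and pointer below 0.006 m and distance of probe from where it was at the start of the episode below 0.005 m and linear speed of panel below 0.01 m/s); the robot touches nothing.
It fails at once if the tip is pressed on the panel with more than 15 N (contact force between probe and panel above 15 N).
It fails at once if the bottle is moved by more than 20 mm or tipped (distance of bottle_red from where it was at the start of the episode above 0.02 m or angle between bottle_red's own z axis and vertical above 0.3 rad).
It fails at once if the beaker is moved by more than 20 mm or tipped (distance of beaker from where it was at the start of the episode above 0.02 m or angle between beaker's own z axis and vertical above 0.3 rad).
It fails at once if the jar is moved by more than 20 mm or tipped (distance of filter_jar from where it was at the start of the episode above 0.02 m or angle between filter_jar's own z axis and vertical above 0.3 rad).
It also fails if it takes over 61 s, if anything falls off the work surface, if the arm or the gripper's body presses on something with over 40 N, if the wrist force passes 120 N, or if a joint passes its speed limit or range.

### The arm

A 7-joint arm with a two-finger parallel gripper is mounted at the origin on the work surface; the furniture and walls round the work are solid. World frame = base frame: x ahead of the robot, y to its left, z up, the work surface at z = 0. Lengths are in m, angles in rad, forces in N, time in s.
With the tool pointing down it reaches from about 0.4 to 0.875 m from the base axis. Payload 19.3 kg.
Tool frame: the origin (TCP) lies between the finger pads; the fingertips stand 17 mm ahead of it and the grasp point (between the pads) lies 2 mm behind it; z points along the fingers, y is the line along which they close (so a half turn about z gives the same grasp; the last joint's range is limited). The gripper opens to 85 mm and grips with 20 to 120 N. Pads are 22 mm wide; open, the fingers measure 114 mm over their backs; the gripper's body (76 mm by 85 mm) begins 54 mm behind the grasp point. The pads swing forward as they close: fully open they stand 13 mm farther back than shut.
Start: joints at [-1.345, 0.521, -0.036, 1.599, 0.021, 1.021, -0.113], TCP at [0.182, 0.598, 0.248] pointing down, gripper open.
Joint ranges: [-2.91, 2.91], [-0.3, 2.13], [-1.5, 1.42], [0.17, 2.43], [-1.26, 4.41], [0.16, 1.93], [-2.52, 2.52]. Speed limits (rad/s): [1.89, 1.89, 2.39, 2.39, 3.01, 3.01, 3.01].

### API

Orientations are given as [roll, pitch, yaw] about the fixed x, y, z axes, in that order (R = Rz(yaw) Ry(pitch) Rx(roll)).
In Python, from workcell import bot gives the robot as it stands.
- The arm moves only by the shell command python3 -m inch 'ROWS' [FORCE]. ROWS is JSON, a list of rows, each a list of 7 numbers: the shift along the tool's x, y, z in units of 200 mm (1.0 is 200 mm), then the turn, a rotation vector about the tool's x, y, z in units of 90 degrees (1.0 is 90 degrees), then the opening, from 0 (shut) to 1 (fully open). In form: [[x, y, z, rx, ry, rz, grip], ...]. A call has 1 to 20 rows; each row is the pose to reach, as a shift and turn from the pose commanded when the call began, along the tool's axes at that moment; what a row does not reach only later rows make up. A row lasts 1/8 s, in which the tool goes at most 62.5 mm and 10.7 degrees, less where a joint would pass 70% of its speed; a pose out of reach is approached as far as the arm can. A call with a number of a shift or a turn outside -1 to 1 is refused whole. A call with a gripper value outside its range is refused whole. The fingers move at their own pace and stop on an object; FORCE is the grip in N (left out, the last holds). Time passes only in rows, so rows that repeat a pose let the fingers close. It gives the time, the measured TCP pose, the force, the opening and the grip force at its end, in the units of the state.
- bot.observe(): the state, without advancing time (a new reading comes with each control period).
- bot.grab_frame(name): name is "side" or "top"; returns a dict with "img" (400x640x3 uint8, red, green, blue), "z_map" (400x640 float32, m along the optical axis (not along the pixel's ray), 0 where there is no reading), "vfov" (degrees; the focal length in pixels is half the picture's height over the tangent of half this angle, whatever the lens; pixels are square), "cx", "cy" (the principal point, pixels), "rvec" (rotation vector, rad) and "tvec" (3), from world to camera coordinates, as OpenCV has them. Camera axes: x right, y down, z forward; pixel columns grow to the right and rows downward; lengths in m; the calibration is good to about 2 mm. A picture is of the moment at which its call begins.
- bot.job_done(): hands the job in; it is judged then, once.
The state is a dict: "clock": time; "qpos": joint angles; "qd": joint speeds; "joint_efforts": joint torques, N m; "position": TCP position; "tool_rot": TCP orientation; "force": force on the tool from outside, world axes, zero at the start; "moment": the same for the moment, N m; "grip_width": finger opening in m; "finger_force": force on a finger pad.
Only numpy, scipy, OpenCV 4.12 (cv2) and the standard library are available. Lean on these libraries where they do the work, as an engineer would, in place of code of your own. Each camera call takes 0.05 s, during which the arm holds its last target. There are 200 camera calls.

## Working session

There is one attempt and no reset: what is moved stays moved. The work goes in short steps, Python scripts to look and compute and a shell command to move; the robot and the scene stay as the last step left them, time stands still between calls to the robot, and variables do not carry over. Pictures are saved under pics/ and viewed, at most 10 in all, crops included, and the job is handed in when it is done.

```bash
mkdir -p pics; cat > h.py <<'E'
import numpy as np, cv2
from workcell import bot
def grab(n,name=None):
    f=bot.grab_frame(n)
    if name: cv2.imwrite('pics/'+name,f['img'][:,:,::-1])
    return f
def cal(f):
    F=200/np.tan(np.radians(f['vfov'])/2); R=cv2.Rodrigues(np.array(f['rvec'],float))[0]; t=np.array(f['tvec'],float).ravel()
    return F,R,t
def ray(f,u,v,z):
    "intersect pixel ray with plane world z"
    F,R,t=cal(f); d=R.T@np.array([(u-f['cx'])/F,(v-f['cy'])/F,1]); c=-R.T@t
    return c+d*(z-c[2])/d[2]
def depth(f,u,v):
    F,R,t=cal(f); z=f['z_map'][int(round(v)),int(round(u))]
    return R.T@(np.array([(u-f['cx'])/F*z,(v-f['cy'])/F*z,z])-t)
def cloud(f):
    F,R,t=cal(f); z=f['z_map']; v,u=np.mgrid[:400,:640]
    P=np.stack([(u-f['cx'])/F*z,(v-f['cy'])/F*z,z],-1)-t
    return P@R
def proj(f,p):
    F,R,t=cal(f); q=R@np.array(p)+t; return F*q[0]/q[2]+f['cx'],F*q[1]/q[2]+f['cy']
E
python3 - <<'E'
from h import *
import pickle
s=bot.observe(); print({k:np.round(s[k],3) for k in s})
for n in('top','side'):
    f=grab(n,n+'0.png'); pickle.dump(f,open(n+'0.pkl','wb'))
    F,R,t=cal(f); print(n,F,-R.T@t,R[2],f['cx'],f['cy'])
E
```

```text
{'clock': np.float64(0.0), 'qpos': array([-1.345,  0.522, -0.036,  1.6  ,  0.021,  1.021, -0.113]), 'qd': array([-0.   ,  0.   ,  0.   , -0.   , -0.001,  0.002, -0.001]), 'joint_efforts': array([ 1.0000e-03, -9.2709e+01,  1.9800e+00, -3.6993e+01,  1.8000e-02,
        8.0000e-03, -0.0000e+00]), 'position': array([0.182, 0.598, 0.248]), 'tool_rot': array([-3.14 ,  0.   ,  2.846]), 'force': array([-0.395,  0.219,  0.088]), 'moment': array([-0.022, -0.004,  0.025]), 'finger_force': np.float64(0.0), 'grip_width': np.float64(0.085)}
top 392.15629268345094 [0.28440429 0.05653708 1.39331398] [ 0.2078687  -0.01978797 -0.97795656] 324.71160643039565 205.62977948000176
side 360.9308075991481 [ 0.7842145  -0.91255003  0.61125867] [-0.20352262  0.88393588 -0.42099395] 316.2343683102426 198.4401473514937
```

View pics/top0.png

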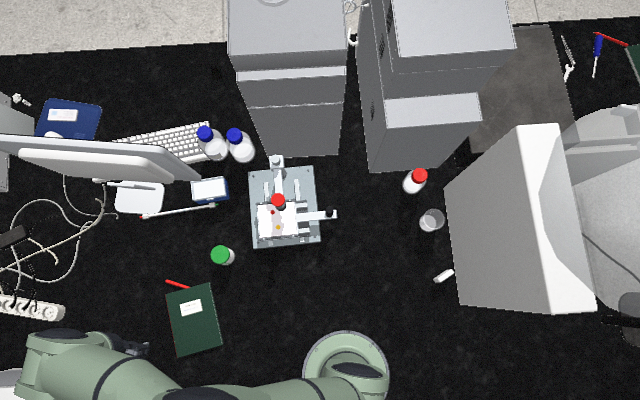

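View pics/side0.png

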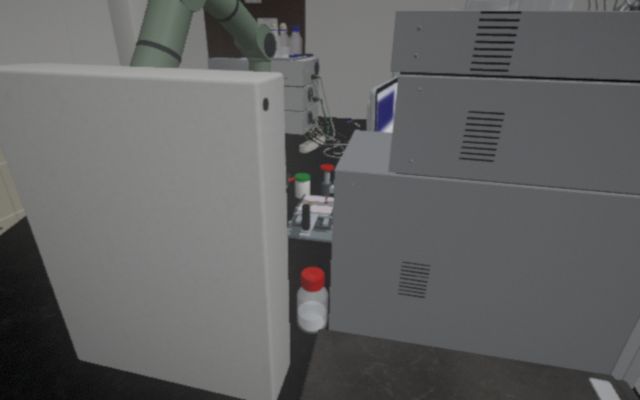

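The top view shows the stage near (283,205) and the probe's red cap at (278,200). The handle is near (333,213), and the bottle, beaker and jar are at (416,180), (431,220) and (222,255). The side view shows the stage between two boxes, at about (315,215).

```bash
python3 - <<'E'
import cv2
a=cv2.imread('pics/top0.png')[145:260,235:345]; b=cv2.imread('pics/side0.png')[155:250,280:340]
cv2.imwrite('pics/c1.png',cv2.resize(a,None,fx=5,fy=5,interpolation=cv2.INTER_CUBIC))
cv2.imwrite('pics/c2.png',cv2.resize(b,None,fx=6,fy=6,interpolation=cv2.INTER_CUBIC))
E
```

```text
(no output)
```

View pics/c1.png

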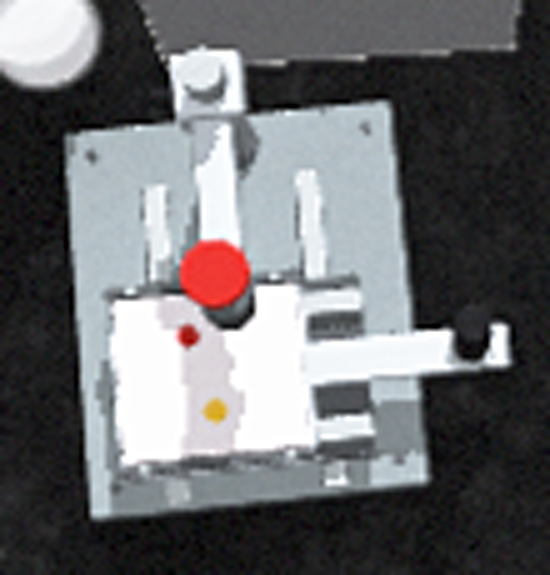

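View pics/c2.png

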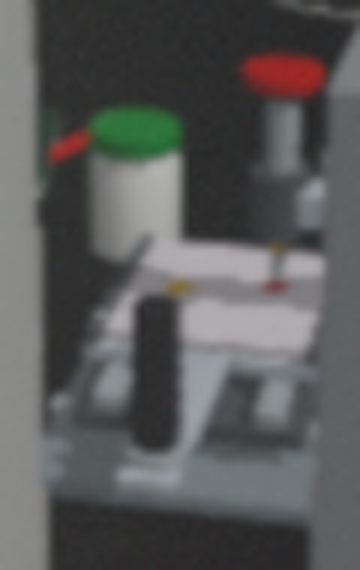

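The crops show these positions:
- **Top crop:** cap (215,273), red mark (188,336), amber mark (215,410), handle top about (472,318), plate corners (67,133), (388,100), (430,483) and (93,520).
- **Side crop:** cap (285,72), red mark (277,286), amber mark (180,288), handle top (158,300).

```bash
python3 - <<'E'
from h import *
import pickle
ft=pickle.load(open('top0.pkl','rb'));fs=pickle.load(open('side0.pkl','rb'))
U=lambda x,y:(235+(x+.5)/5-.5,145+(y+.5)/5-.5)
S=lambda x,y:(280+(x+.5)/6-.5,155+(y+.5)/6-.5)
r=lambda a:np.round(a,4)
print('cap',r(ray(ft,*U(215,273),.216)),'side',r(ray(fs,*S(285,68),.216)))
print('red',r(ray(ft,*U(188,336),.068)),r(ray(fs,*S(277,286),.068)))
print('yel',r(ray(ft,*U(215,410),.068)),r(ray(fs,*S(180,288),.068)))
print('handle',r(ray(ft,*U(474,318),.146)),r(ray(fs,*S(157,299),.146)))
c=[ray(ft,*U(*p),.016)for p in((67,133),(388,100),(430,483),(93,520))]
print('plate',r(c)); 
for i in range(4):
  d=c[(i+1)%4]-c[i];print(r(np.linalg.norm(d)),np.degrees(np.arctan2(d[1],d[0])))
img=ft['img'].astype(int);C=cloud(ft)
R,G,B=img[...,0],img[...,1],img[...,2]
m=np.zeros((400,640),bool);m[185:210,265:295]=1
m&=(R>150)&(G<110)&(B<110)
P=C[m&(C[...,2]>.205)];print('cap cloud',len(P),r(P.mean(0)),r(P.min(0)),r(P.max(0)))
hm=np.zeros((400,640),bool);hm[200:222,318:342]=1
hm&=(C[...,2]>.135)&(C[...,2]<.16);P=C[hm];print('handle cloud',len(P),r(P.mean(0)),r(P.min(0)),r(P.max(0)))
# objects
for n,u,v in(('bottle',418,174),('beaker',432,217),('jar',221,254)):
  print(n,r(depth(ft,u,v)))
# all clouds: heights map around stage > .05 in workspace
m=(C[...,2]>.1)&(C[...,0]<1.1)
xs=C[m]
H={}
g=np.zeros((14,24))
for p in xs:
  i=int((p[0]-.3)/.05);j=int((p[1]+.6)/.05)
  if 0<=i<14 and 0<=j<24: g[i,j]=max(g[i,j],p[2])
print(np.round(g*100).astype(int))
E
```

```text
cap [0.5652 0.1759 0.216 ] side [0.5694 0.1694 0.216 ]
red [0.5574 0.2116 0.068 ] [0.5611 0.2059 0.068 ]
yel [0.5046 0.1955 0.068 ] [0.5071 0.1887 0.068 ]
handle [0.5399 0.0167 0.146 ] [0.539  0.0155 0.146 ]
plate [[0.7256 0.2991 0.016 ]
 [0.7341 0.0633 0.016 ]
 [0.4504 0.0524 0.016 ]
 [0.4414 0.2899 0.016 ]]
0.2359 -87.93139091031094
0.2839 -177.7983221304415
0.2377 92.15779303634494
0.2843 1.845510616235696
cap cloud 145 [0.5651 0.1768 0.2165] [0.5462 0.1558 0.2106] [0.5861 0.1968 0.2225]
handle cloud 49 [0.5366 0.0186 0.1462] [0.5246 0.008  0.1398] [0.5479 0.0311 0.1532]
bottle [ 0.6352 -0.2857  0.1426]
beaker [ 0.5104 -0.3547  0.0027]
jar [0.4227 0.3838 0.0912]
[[  0   0  56  57  87  85   0   0   0   0   0   0   0 139   0   0   0   0
    0   0   0   0   0   0]
 [  0   0   0  56  88  85   0   0   0   0   0   0   0   0   0   0   0   0
    0   0   0   0   0   0]
 [  0   0   0  87  88  85   0   0   0   0   0   0   0   0   0   0   0   0
    0   0   0   0   0   0]
 [  0   0   0  87  87  83   0   0   0   0   0   0   0   0   0   0   0   0
    0   0   0   0   0   0]
 [  0   0  83  85  83 
[... 288 characters left out ...]
17  17   0  42  42  43  43  42  42   0   0   0   0   0  19  16   0
    0   0  41  43  43  43]
 [ 17  17  17   0  43  43  43  43  43  42   0   0   0   0   0  19  16   0
    0   0   0   0   0  43]
 [ 17  17  17   0  64  64  64  64  64  64   0  64  64  64  64  64  64  19
   19  18  19   0   0   0]
 [ 17  17   0   0  64  64  64  64  64  64   0  64  64  64  64  64  64  18
   19  19  19  12   0   0]
 [ 17  17   0   0  64  64  64  64  64  64   0  64  64  64  66  64  64   0
    0  12  13   0   0   0]
 [ 17  17   0   0   0   0   0   0  64  64   0  64  64  65  66  65  64   0
    0   0   0   0   0   0]
 [ 17   0   0   0   0   0   0   0   0  57   0   0   0   0   0   0   0   0
    0   0   0   0   0   0]]
```

```bash
python3 -m inch '[[-1,-1,-0.2,0,0,-0.188,1],[-1,-1,-0.2,0,0,-0.188,1],[-1,-1,-0.2,0,0,-0.188,1],[-1,-1,-0.2,0,0,-0.188,1],[-1,-1,-0.2,0,0,-0.188,1],[-1,-1,-0.2,0,0,-0.188,1],[-1,-1,-0.2,0,0,-0.188,1]]' 60
```

```text
clock: 0.98
position: [0.3149, 0.3487, 0.2882]
tool_rot: [3.141, -0.0, 3.141]
force: [-0.6, 1.2, -0.8]
grip_width: 0.0855
finger_force: 0.0
```

```bash
python3 -m inch '[[-0.5,-1,0,0,0,0,1],[-0.5,-1,0,0,0,0,1],[-0.5,-1,0,0,0,0,1],[-0.5,-1,0,0,0,0,1],[-0.5,-1,0,0,0,0,1]]' && python3 -m inch '[[-0.615,-0.66,0,0,0,0,0.8],[-0.615,-0.66,0,0,0,0,0.8],[-0.615,-0.66,0,0,0,0,0.8],[-0.615,-0.66,0,0,0,0,0.8],[-0.615,-0.66,0.4,0,0,0,0.8],[-0.615,-0.66,0.6,0,0,0,0.8],[-0.615,-0.66,0.825,0,0,0,0.8],[-0.615,-0.66,0.825,0,0,0,0.8],[-0.615,-0.66,0.825,0,0,0,0.8]]'
```

```text
clock: 1.6
position: [0.4158, 0.147, 0.288]
tool_rot: [-3.141, -0.0, 3.139]
force: [1.1, 1.4, 0.6]
grip_width: 0.0857
finger_force: 0.0
clock: 2.72
position: [0.5387, 0.0172, 0.1247]
tool_rot: [3.141, 0.001, -3.141]
force: [-0.1, -0.4, 0.3]
grip_width: 0.0678
finger_force: 0.0
```

```bash
python3 -m inch '[[0,0,0,0,0,0,0],[0,0,0,0,0,0,0],[0,0,0,0,0,0,0],[0,0,0,0,0,0,0],[0,0,0,0,0,0,0],[0,0,0,0,0,0,0]]' 60 && python3 -m inch '[[-0.01,-0.05,0,0,0,0,0],[-0.02,-0.1,0,0,0,0,0],[-0.03,-0.14,0,0,0,0,0],[-0.04,-0.18,0,0,0,0,0],[-0.04,-0.18,0,0,0,0,0],[-0.04,-0.18,0,0,0,0,0]]'; python3 - <<'E'
from h import *
import pickle
f=grab('top');pickle.dump(f,open('top1.pkl','wb'));s=grab('side');pickle.dump(s,open('side1.pkl','wb'))
a=cv2.resize(f['img'][175:240,245:310,::-1],None,fx=6,fy=6,interpolation=2)
b=cv2.resize(s['img'][155:220,275:340,::-1],None,fx=6,fy=6,interpolation=2)
cv2.imwrite('pics/d1.png',np.hstack([a,b]))
E
```

```text
clock: 3.48
position: [0.5386, 0.0162, 0.1243]
tool_rot: [3.141, 0.002, 3.141]
force: [-1.7, 0.3, 11.0]
grip_width: 0.025
finger_force: 58.1
clock: 4.22
position: [0.5466, -0.0204, 0.1243]
tool_rot: [-3.141, 0.002, 3.14]
force: [-0.8, -2.7, 10.7]
grip_width: 0.0247
finger_force: 58.4
```

View pics/d1.png

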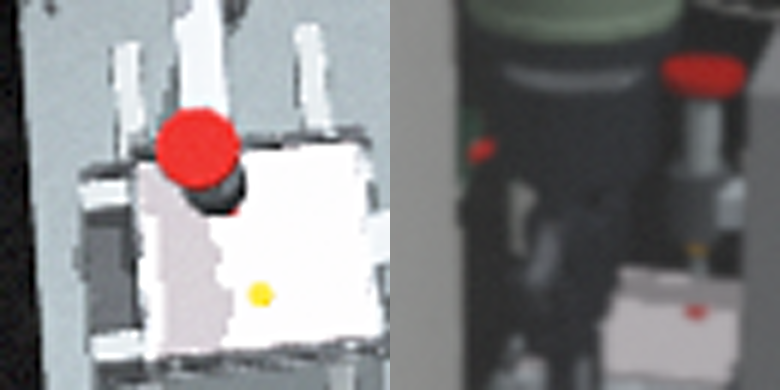

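The left half (top view) shows the cap at (198,148), a sliver of the red mark at (236,212) beside the bush, and the amber mark at (260,294). The right half (side view) shows the cap at (705,73) and the red mark at (697,311), straight under the tip at (697,260).

```bash
python3 - <<'E'
from h import *
import pickle
f0=pickle.load(open('top0.pkl','rb'))
f=pickle.load(open('top1.pkl','rb'));s=pickle.load(open('side1.pkl','rb'))
r=lambda a:np.round(a,4)
T=lambda x,y:(245+(x+.5)/6-.5,175+(y+.5)/6-.5)
S=lambda x,y:(275+(x-390+.5)/6-.5,155+(y+.5)/6-.5)
print('cap',r(ray(f,*T(198,148),.216)),r(ray(s,*S(705,69),.216)))
print('red side',r(ray(s,*S(697,311),.068)))
print('yel top',r(ray(f,*T(260,294),.068)))
# colour centroids
def cen(f,box,cond,z):
    y0,y1,x0,x1=box;I=f['img'][y0:y1,x0:x1].astype(int);m=cond(I[...,0],I[...,1],I[...,2])
    v,u=np.nonzero(m);return len(v),r(ray(f,u.mean()+x0,v.mean()+y0,z)),(u.min()+x0,u.max()+x0,v.min()+y0,v.max()+y0)
yl=lambda R,G,B:(R-B>80)&(G-B>50)
rd=lambda R,G,B:(R-G>60)&(R-B>60)&(G-B<40)
print('yel0',cen(f0,(200,240,255,300),yl,.068)); print('yel1',cen(f,(200,240,255,310),yl,.068))
print('red0',cen(f0,(208,218,265,280),rd,.068)); print('cap0',cen(f0,(185,207,265,290),rd,.216));print('cap1',cen(f,(190,207,265,295),rd,.216))
print('side red',cen(s,(200,215,315,335),rd,.068),'side cap',cen(s,(160,173,315,340),rd,.208))
c=np.array([.565,.176,0]);print('proj axis pts side: mark,bush', [np.round(proj(s,[.565,.176,z]),1) for z in(.068,.118,.216)])
E
```

```text
cap [0.5651 0.176  0.216 ] [0.5698 0.1678 0.216 ]
red side [0.5679 0.1736 0.068 ]
yel top [0.5125 0.1598 0.068 ]
yel0 (16, array([0.5041, 0.1954, 0.068 ]), (np.int64(276), np.int64(279), np.int64(225), np.int64(229)))
yel1 (14, array([0.5125, 0.1595, 0.068 ]), (np.int64(286), np.int64(290), np.int64(222), np.int64(225)))
red0 (14, array([0.5582, 0.2122, 0.068 ]), (np.int64(270), np.int64(274), np.int64(210), np.int64(213)))
cap0 (158, array([0.5651, 0.1764, 0.216 ]), (np.int64(271), np.int64(284), np.int64(193), np.int64(206)))
cap1 (158, array([0.5651, 0.1764, 0.216 ]), (np.int64(271), np.int64(284), np.int64(193), np.int64(206)))<stdin>:14: RuntimeWarning: Mean of empty slice.
  ret = ret.dtype.type(ret / rcount)
Traceback (most recent call last):
ValueError: zero-size array to reduction operation minimum which has no identity
```

```bash
python3 -m inch '[[0,0,0,0,0,0,0.8],[0,0,0,0,0,0,0.8],[0,0,0,0,0,0,0.8],[0,0,0,0,0,0,0.8],[0,0,0,0,0,0,0.8]]' && python3 -m inch '[[0,0,-0.2,0,0,0,0.8],[0,0,-0.45,0,0,0,0.8],[0,0,-0.7,0,0,0,0.8],[0,0,-0.7,0,0,0,0],[-0.05,0.3,-0.7,0,0,0,0],[-0.093,0.6,-0.7,0,0,0,0],[-0.093,0.85,-0.7,0,0,0,0],[-0.093,0.983,-0.7,0,0,0,0],[-0.093,0.983,-0.7,0,0,0,0],[-0.093,0.983,-0.7,0,0,0,0],[-0.093,0.983,-0.7,0,0,0,0]]'; python3 - <<'E'
from h import *
f=grab('top')
I=f['img'][200:240,255:310].astype(int);v,u=np.nonzero((I[...,0]-I[...,2]>80)&(I[...,1]-I[...,2]>50))
print(len(u), u.size and ray(f,u.mean()+255,v.mean()+200,.068)); print(bot.observe()['force'])
E
```

```text
clock: 4.95
position: [0.546, -0.0198, 0.1233]
tool_rot: [3.142, -0.0, 3.141]
force: [-0.0, 0.5, 0.0]
grip_width: 0.0681
finger_force: 0.0
clock: 6.32
position: [0.5649, 0.1755, 0.2632]
tool_rot: [-3.141, -0.0, 3.14]
force: [0.8, 0.4, -0.3]
grip_width: -0.0002
finger_force: 0.0
0 0
[ 0.44481645 -0.18201687 -0.18062371]
```

```bash
python3 -m inch '[[0,0,0.07,0,0,0,0],[0,0,0.13,0,0,0,0],[0,0,0.16,0,0,0,0],[0,0,0.19,0,0,0,0],[0,0,0.19,0,0,0,0],[0,0,0.19,0,0,0,0]]' && python3 -m inch '[[0,0,0.01,0,0,0,0],[0,0,0.02,0,0,0,0],[0,0,0.02,0,0,0,0]]'
```

```text
clock: 7.12
position: [0.5648, 0.1767, 0.2256]
tool_rot: [3.142, 0.0, 3.141]
force: [-1.7, -1.0, 3.3]
grip_width: 0.0002
finger_force: 1.6
clock: 7.5
position: [0.5648, 0.1767, 0.2213]
tool_rot: [3.142, 0.0, 3.141]
force: [-0.2, -0.2, 3.2]
grip_width: -0.0002
finger_force: 1.6
```

```bash
python3 -m inch '[[0,0,0.01,0,0,0,0],[0,0,0.02,0,0,0,0],[0,0,0.02,0,0,0,0],[0,0,0.02,0,0,0,0]]'; python3 -m inch '[[0,0,0.01,0,0,0,0],[0,0,0.01,0,0,0,0],[0,0,0.01,0,0,0,0]]'
```

```text
clock: 8.0
position: [0.5648, 0.1767, 0.2174]
tool_rot: [3.141, 0.0, 3.141]
force: [1.2, -0.7, 4.0]
grip_width: -0.0001
finger_force: 1.7
clock: 8.38
position: [0.5648, 0.1767, 0.2153]
tool_rot: [3.142, 0.0, 3.141]
force: [2.1, -0.3, 3.6]
grip_width: -0.0001
finger_force: 1.7
```

```bash
python3 -m inch '[[0,0,0.005,0,0,0,0],[0,0,0.01,0,0,0,0],[0,0,0.01,0,0,0,0],[0,0,0.01,0,0,0,0]]'
```

```text
clock: 8.88
position: [0.5648, 0.1767, 0.2133]
tool_rot: [3.142, 0.0, 3.141]
force: [3.1, -0.3, 2.3]
grip_width: 0.0003
finger_force: 1.7
```

```bash
python3 -m inch '[[0,0,0.01,0,0,0,0],[0,0,0.015,0,0,0,0],[0,0,0.015,0,0,0,0],[0,0,0.015,0,0,0,0]]'
```

```text
clock: 9.38
position: [0.5648, 0.1768, 0.2104]
tool_rot: [3.142, 0.0, 3.141]
force: [1.2, 0.1, 6.0]
grip_width: 0.0
finger_force: 3.0
```

```bash
python3 - <<'E'
from h import *
for i in range(4):
    s=bot.observe();print(np.round(s['force'],2),np.round(s['moment'],2),np.round(s['position'],4));grab('side')
E
```

```text
[1.23 0.13 5.96] [-0.1  -0.42  0.01] [0.5648 0.1768 0.2104]
[ 1.34 -0.52  6.06] [-0.11 -0.39 -0.03] [0.5648 0.1767 0.2104]
[ 1.47 -0.96  4.75] [-0.11 -0.38  0.01] [0.5648 0.1767 0.2104]
[ 2.2  -0.65  5.67] [-0.07 -0.39  0.02] [0.5648 0.1767 0.2104]
```

```bash
python3 -m inch '[[0,0,0.005,0,0,0,0],[0,0,0.01,0,0,0,0],[0,0,0.01,0,0,0,0]]'; python3 - <<'E'
from h import *
F=[]
for i in range(6):
    s=bot.observe();F.append([*s['force'],s['finger_force'],s['position'][2]]);grab('side')
print(np.round(np.mean(F,0),4))
E
```

```text
clock: 9.95
position: [0.5648, 0.1767, 0.2085]
tool_rot: [3.141, 0.0, 3.141]
force: [0.3, -1.1, 9.2]
grip_width: -0.0005
finger_force: 4.4
[ 0.7247 -0.6987  8.9562  4.3343  0.2085]
```

```bash
python3 -m inch '[[0,0,0.004,0,0,0,0],[0,0,0.004,0,0,0,0],[0,0,0.004,0,0,0,0],[0,0,0.004,0,0,0,0],[0,0,0.004,0,0,0,0],[0,0,0.004,0,0,0,0],[0,0,0.004,0,0,0,0]]'; python3 -m inch '[[0,0,-0.03,0,0,0,0],[0,0,-0.1,0,0,0,0],[0,0,-0.17,0,0,0,0],[0,0,-0.28,0,0,0,0],[0,0,-0.28,-0,0,0,0],[0,-0.2,-0.28,0,0,0,0.8],[0.09,-0.5,-0.28,0,0,0,0.8],[0.09,-0.75,-0.28,0,0,0,0.8],[0.09,-0.98,-0.28,0,0,0,0.8],[0.09,-0.98,-0.28,0,0,0,0.8],[0.09,-0.98,-0.28,0,0,0,0.8]]'; python3 - <<'E'
from h import *
f=grab('top','t2.png')
def cen(f,box,cond,z):
    y0,y1,x0,x1=box;I=f['img'][y0:y1,x0:x1].astype(int);m=cond(I[...,0],I[...,1],I[...,2])
    v,u=np.nonzero(m);return len(v),len(v) and np.round(ray(f,u.mean()+x0,v.mean()+y0,z),4)
print(cen(f,(200,240,255,310),lambda R,G,B:(R-B>80)&(G-B>50),.068),cen(f,(190,207,265,295),lambda R,G,B:(R-G>60)&(R-B>60)&(G-B<40),.216))
E
```

```text
clock: 11.12
position: [0.5648, 0.1767, 0.2078]
tool_rot: [3.141, 0.0, 3.141]
force: [0.9, -0.2, 9.8]
grip_width: 0.0003
finger_force: 4.9
clock: 12.5
position: [0.5464, -0.0188, 0.2632]
tool_rot: [3.141, -0.001, 3.141]
force: [-1.3, 0.9, -0.4]
grip_width: 0.0684
finger_force: 0.0
(13, array([0.5127, 0.1601, 0.068 ])) (156, array([0.5652, 0.1764, 0.216 ]))
```

```bash
python3 -m inch '[[0,-0.005,0.25,0,0,0,0.8],[0,-0.005,0.5,0,0,0,0.8],[0,-0.005,0.7,0,0,0,0.8],[0,-0.005,0.7,0,0,0,0.8],[0,-0.005,0.7,0,0,0,0],[0,-0.005,0.7,0,0,0,0],[0,-0.005,0.7,0,0,0,0],[0,-0.005,0.7,0,0,0,0],[0,-0.005,0.7,0,0,0,0],[0,-0.005,0.7,0,0,0,0]]' 60 && python3 -m inch '[[-0.05,0.015,0,0,0,0,0],[-0.1,0.03,0,0,0,0,0],[-0.15,0.047,0,0,0,0,0],[-0.2,0.063,0,0,0,0,0],[-0.24,0.075,0,0,0,0,0],[-0.263,0.082,0,0,0,0,0],[-0.263,0.082,0,0,0,0,0],[-0.263,0.082,0,0,0,0,0]]'; python3 - <<'E'
from h import *
f=grab('top');s=grab('side')
a=cv2.resize(f['img'][175:240,245:310,::-1],None,fx=6,fy=6,interpolation=2)
b=cv2.resize(s['img'][155:220,275:340,::-1],None,fx=6,fy=6,interpolation=2)
cv2.imwrite('pics/e1.png',np.hstack([a,b]))
E
```

```text
clock: 13.8
position: [0.5474, -0.0202, 0.125]
tool_rot: [3.141, 0.002, 3.141]
force: [-2.0, 0.6, 11.0]
grip_width: 0.0249
finger_force: 58.1
clock: 14.8
position: [0.6005, -0.0041, 0.1251]
tool_rot: [3.142, 0.003, 3.141]
force: [2.2, -0.9, 6.5]
grip_width: 0.0252
finger_force: 58.3
```

View pics/e1.png

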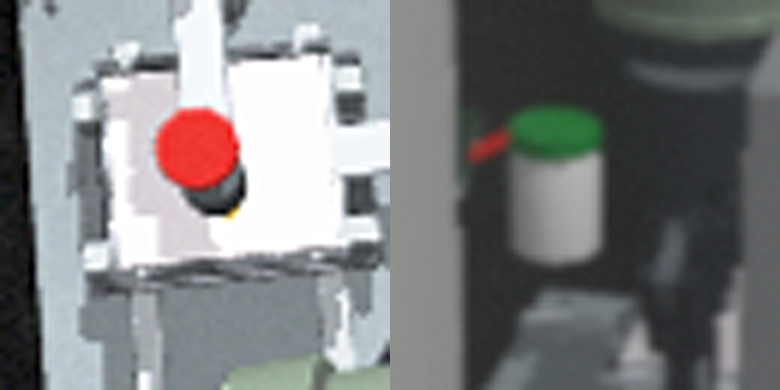

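The amber sliver at (233,212) sits where the red one did, and the handle moved by (53.1, 16.1) mm as intended. The arm blocks the side view of the probe. Next I release and press.

```bash
python3 -m inch '[[0,0,0,0,0,0,0.8],[0,0,0,0,0,0,0.8],[0,0,0,0,0,0,0.8],[0,0,0,0,0,0,0.8],[0,0,0,0,0,0,0.8]]' && python3 -m inch '[[0,0,-0.2,0,0,0,0.8],[0,0,-0.45,0,0,0,0.8],[0,0,-0.69,0,0,0,0.8],[0,0,-0.69,0,0,0,0],[0.05,0.3,-0.69,0,0,0,0],[0.1,0.6,-0.69,0,0,0,0],[0.177,0.902,-0.69,0,0,0,0],[0.177,0.902,-0.69,0,0,0,0],[0.177,0.902,-0.69,0,0,0,0],[0.177,0.902,-0.69,0,0,0,0]]' && python3 -m inch '[[0,0,0.07,0,0,0,0],[0,0,0.13,0,0,0,0],[0,0,0.18,0,0,0,0],[0,0,0.21,0,0,0,0],[0,0,0.22,0,0,0,0],[0,0,0.22,0,0,0,0],[0,0,0.22,0,0,0,0]]'
```

```text
clock: 15.52
position: [0.5992, -0.0039, 0.1235]
tool_rot: [-3.142, -0.0, 3.141]
force: [0.4, -0.4, 0.4]
grip_width: 0.0684
finger_force: 0.0
clock: 16.77
position: [0.5642, 0.175, 0.2612]
tool_rot: [-3.141, -0.0, 3.139]
force: [0.1, -0.4, -0.1]
grip_width: -0.0002
finger_force: 0.0
clock: 17.65
position: [0.564, 0.1765, 0.2178]
tool_rot: [3.141, 0.0, 3.141]
force: [-1.3, -2.9, 3.1]
grip_width: 0.0002
finger_force: 1.7
```

```bash
python3 -m inch '[[0,0,0.01,0,0,0,0],[0,0,0.015,0,0,0,0],[0,0,0.015,0,0,0,0]]'
```

```text
clock: 18.02
position: [0.564, 0.1766, 0.2145]
tool_rot: [3.142, 0.0, 3.141]
force: [0.5, -1.5, 3.2]
grip_width: 0.0002
finger_force: 1.7
```

```bash
python3 -m inch '[[0,0,0.01,0,0,0,0],[0,0,0.015,0,0,0,0],[0,0,0.015,0,0,0,0]]'
```

```text
clock: 18.4
position: [0.564, 0.1766, 0.2114]
tool_rot: [3.142, 0.0, 3.141]
force: [-0.1, -1.1, 4.1]
grip_width: -0.0001
finger_force: 1.7
```

```bash
python3 -m inch '[[0,0,0.01,0,0,0,0],[0,0,0.015,0,0,0,0],[0,0,0.015,0,0,0,0]]'
```

```text
clock: 18.77
position: [0.564, 0.1766, 0.2087]
tool_rot: [3.141, 0.0, 3.141]
force: [-0.4, -0.8, 8.6]
grip_width: 0.0
finger_force: 4.2
```

```bash
python3 -m inch '[[0,0,0.005,0,0,0,0],[0,0,0.005,0,0,0,0],[0,0,0.005,0,0,0,0],[0,0,0.005,0,0,0,0],[0,0,0.005,0,0,0,0],[0,0,0.005,0,0,0,0],[0,0,0.005,0,0,0,0]]'; python3 -m inch '[[0,0,-0.03,0,0,0,0],[0,0,-0.1,0,0,0,0],[0,0,-0.17,0,0,0,0],[0,0,-0.3,0,0,0,0],[0,0,-0.4,0,0,0,0],[0.3,0,-0.4,0,0,0,0],[0.6,-0.3,-0.4,0,0,0,0],[0.6,-0.6,-0.4,0,0,0,0],[0.6,-0.9,-0.4,0,0,0,0],[0.6,-0.9,-0.4,0,0,0,0],[0.6,-0.9,-0.4,0,0,0,0]]'; python3 - <<'E'
from h import *
f=grab('top');s=grab('side')
a=cv2.resize(f['img'][175:240,245:310,::-1],None,fx=6,fy=6,interpolation=2)
b=cv2.resize(s['img'][155:220,275:340,::-1],None,fx=6,fy=6,interpolation=2)
cv2.imwrite('pics/g1.png',np.hstack([a,b]))
E
```

```text
clock: 19.65
position: [0.564, 0.1766, 0.2079]
tool_rot: [3.141, 0.0, 3.141]
force: [-1.2, -1.9, 9.9]
grip_width: -0.0001
finger_force: 4.8
clock: 21.02
position: [0.4438, -0.0037, 0.2879]
tool_rot: [3.141, 0.0, 3.14]
force: [-0.2, 0.9, -0.6]
grip_width: 0.0
finger_force: 0.0
```

View pics/g1.png

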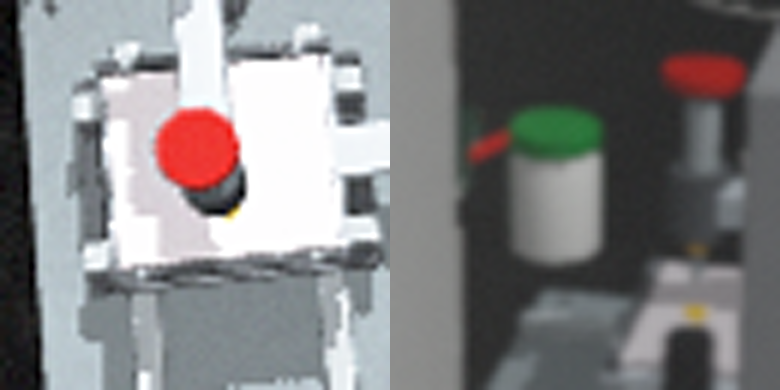

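The amber mark at (696,312) is directly under the tip, in the same spot the red mark was. The probe is up. I'll check the visible sliver against what the geometry predicts before handing in.

```bash
python3 - <<'E'
from h import *
f=grab('top');I=f['img'].astype(float)
x0,x1,y0,y1=276,290,204,216;K=10
chroma=(I[...,:2].mean(-1)-I[...,2])[y0:y1,x0:x1]  # yellow-ness
chroma[chroma<25]=0;v,u=np.nonzero(chroma);w=chroma[v,u];print('seen',(u*w).sum()/w.sum()+x0,(v*w).sum()/w.sum()+y0,w.sum()/150)
ax=np.array([.5652,.1762]);a=np.linspace(0,2*np.pi,60)
def mask(c,r,z):
    P=[proj(f,[c[0]+r*np.cos(t),c[1]+r*np.sin(t),z]) for t in a]
    m=np.zeros(((y1-y0)*K,(x1-x0)*K),np.uint8);cv2.fillPoly(m,[np.int32([((p[0]+.5-x0)*K,(p[1]+.5-y0)*K) for p in P])],1);return m
for dx in(-.004,-.002,0,.002,.004):
  for dy in(-.004,-.002,0,.002,.004):
    m=mask(ax+[dx,dy],.008,.068)&~mask(ax,.018,.118)&1
    v,u=np.nonzero(m)
    if len(u):print(dx,dy,round(u.mean()/K-.5+x0,2),round(v.mean()/K-.5+y0,2),len(u)/K/K)
E
```

```text
seen 279.5084498834499 205.93210955710956 11.44
-0.004 -0.004 284.15 210.79 7.35
-0.004 -0.002 283.56 211.02 6.15
-0.004 0 282.88 211.22 5.14
-0.004 0.002 282.13 211.4 4.58
-0.004 0.004 281.36 211.53 4.24
-0.002 -0.004 284.34 210.4 5.12
-0.002 -0.002 283.73 210.68 3.7700000000000005
-0.002 0 283.03 210.93 2.75
-0.002 0.002 282.28 211.16 2.15
-0.002 0.004 281.4 211.31 1.75
0 -0.004 284.58 209.97 3.07
0 -0.002 283.98 210.3 1.6600000000000001
0 0 283.25 210.65 0.82
0 0.002 282.54 210.9 0.27999999999999997
0 0.004 281.12 211.18 0.06
0.002 -0.004 284.88 209.46 1.34
0.002 -0.002 284.3 209.87 0.21000000000000002
0.004 -0.004 285.17 208.98 0.16
```

The amber sliver in the picture is at about (283.4, 210) with an area near 1 px, which puts the mark within about 2 mm of the axis. The "seen" figure printed above is polluted by the red cap, so I'm ignoring it. Handing in.

```bash
python3 -c "
from workcell import bot
print(bot.job_done())"
```

```text
the job is handed in; nothing more can be done
None
```

I pressed the red mark and then the yellow mark with about 7 N at the tip, each held for over half a second. I left the yellow mark under the raised probe and handed the job in at about 21 s; the hand-in returned no verdict.

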